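Open the grinder and press its rotor home

ROBOT

A 7-joint arm with a two-finger parallel gripper is mounted at the origin on the work surface. World frame = base frame: x ahead of the robot, y to its left, z up, the work surface at z = 0. Lengths are in m, angles in rad, forces in N, time in s.
With the tool pointing down it reaches from about 0.35 to 0.9 m from the base axis. Payload 8.1 kg.
Tool frame: the origin (TCP) lies at the very end of the fingers, on their centre line; the grasp point (between the pads) lies 19 mm behind it (bot.grasp_offset is the distance from the TCP to the grasp point, in m); z points along the fingers, y is the line along which they close (so a half turn about z gives the same grasp; the last joint's range is limited). The gripper opens to 85 mm and grips with 20 to 120 N. Pads are 22 mm wide; open, the fingers measure 114 mm over their backs; the gripper's body (76 mm by 85 mm) begins 54 mm behind the grasp point. The pads swing forward as they close: fully open they stand 13 mm farther back than shut.
Start: joints at [-1.299, 0.434, 0.025, 1.573, -0.012, 1.134, -0.075], TCP at [0.229, 0.582, 0.231] pointing down, gripper open.
Joint ranges: [-2.62, 2.62], [-0.44, 2.09], [-1.27, 1.32], [0.08, 2.57], [-1.32, 4.46], [0.12, 2], [-2.74, 2.74]. Speed limits (rad/s): [2.22, 2.22, 3.01, 3.01, 3.14, 3.14, 3.14].

INTERFACE

Orientations are given as a rotation vector (axis times angle).
In Python, from bench import bot, move_gripper, kin, status, read_camera, camera_params, ticket gives the robot as it stands. The module is installed in compiled form; this text tells all that it offers. Calls block until the motion is done:
- bot.goto(position, orientation): joint-space move of the TCP to a pose.
- bot.movel(position, orientation=None, velocity=0.15): straight line of the TCP; orientation=None keeps the orientation; velocity is the mean speed in m/s.
- bot.goto_joints(angles): joint-space move.
- move_gripper(opening): finger opening in m; the grip force is fixed at half the most; returns when the fingers have stopped.
- bot.hold(seconds).
- kin.inverse_kinematics(position, orientation): joint angles nearest the present ones, or None.
- status.get_obs(): the state.
- read_camera(name): name is "side" or "top" or "wrist"; returns the picture (480x640x3 uint8, red, green, blue); there is no depth.
- camera_params(name): a dict with "fovy" (degrees; the focal length in pixels is half the picture's height over the tangent of half this angle, whatever the lens; pixels are square), "cx", "cy" (the principal point, pixels), "origin" and "attitude" of the camera in the world. Camera axes: x right, y down, z forward; pixel columns grow to the right and rows downward; lengths in m; the calibration is good to about 2 mm. A picture is of the moment at which its call begins: read the wrist's pose just before it. camera_params takes no time and is no camera call; for the wrist camera it gives the pose at the moment of the call.
A pose or a line that the arm cannot do raises bot.IKError and nothing moves.
- ticket.close_job(): hands the job in; it is judged then, once.
The state is a dict: "time": time; "q": joint angles; "joint_vel": joint speeds; "joint_torque": joint torques, N m; "position": TCP position; "ee_rot": TCP orientation; "ft_force": force on the tool from outside, world axes, zero at the start; "moment": the same for the moment, N m; "grip_width": finger opening in m; "gripper_force": force on a finger pad.
Only numpy, scipy, OpenCV 4.12 (cv2) and the standard library are available. Lean on these libraries where they do the work, as an engineer would, in place of code of your own. Each camera call takes 0.05 s, during which the arm holds its last target. There are 200 camera calls.

TASK

Lever the grinder's cover open with the flat blade, never touching the cover with the gripper, swing it back past upright so that it stays open, and lay the blade flat on the counter. Then take the grinding rotor from its wooden block, turn it so that its splines mesh with the cross-shaped drive socket, slide it fully home and push on so that the sprung socket goes down by more than half of its 10 mm travel; finish while still gripping the rotor and pressing it down. Do not press the black button, and leave the cups, jug, canister and coasters where they stand.

Things in the scene. Friction and masses are not known exactly. Their poses are not given: they have to be found in the camera images.
- grinder: Fixed squat electric grinder. Origin at counter height on the vertical drive axis; x from front to the hinge at the back, z up. Base 150 mm wide, x -130 to 90, 50 mm high; its front step (x -130 to -68) carries the button. Upper part 150 mm wide, x -50 to 95, deck at 100 mm with a round well 70 mm wide about the drive axis; in front of it, x -68 to -50, a ledge with its top at 88 mm.
- slot (a point): Middle of the mouth of the slot between ledge and cover lip, grinder axes: 68 mm in front of the drive axis, 94 mm above the counter. The slot opens to the front and is 12.5 mm high (z 88 to 100.5), 18 mm deep along x and 112 mm wide.
- cover (a joint): Cover angle, rad: 0 shut, about 1.57 upright, 2.0 fully back at its stop. The stiff hinge (about 0.13 N m) holds the cover wherever it is left; lifting at the lip takes about 2 N.
- cover_lip (a point): Middle of the lower front edge of the cover (moves and turns with it). When shut, 68 mm in front of the drive axis and 100.5 mm above the counter. The cover is an aluminium plate 146 x 112 x 6 mm that reaches from this edge back to the hinge.
- cover_hinge (a point): Middle of the cover's hinge axis (parallel to the grinder's y), fixed on the grinder 78 mm behind the drive axis, 100 mm above the counter.
- switch (a joint): Travel of the black press button (24 mm wide) on the front step, 100 mm in front of and 50 mm to the right (grinder -y) of the drive axis: 0 free, 0.005 pressed. Leave it alone.
- hub_mouth (a point): Drive socket: centre of its flat upper face, 94 mm above the counter when not pressed, in the well under the cover. Its x and y axes lie along the two crossed slots. The steel hub is 50 mm wide with a cross-shaped hole; each slot is 9 mm wide, 38 mm long, 25 mm deep. The hub starts at any angle about the vertical; a stiff drive (0.06 N m) lets it be turned.
- plunger (a joint): How far the drive socket is pushed down, m: 0 up, 0.010 at its lower stop. Spring: about 2 N to start it down, about 9 N to reach the stop; it comes up again when not pressed.
- hub: The same drive socket: origin on its axis, 32 mm under its upper face, same axes as point hub_mouth.
- rotor: Loose steel grinding rotor, 160 g (varies 0.7 to 1.4 times). Origin in the centre of the underside of its disc, z up. Disc 48 mm wide, 8 mm thick; below it a splined stem 20 mm long: a cross of two bars along x and y, each 28 x 7 mm (25 x 5 in the lowest 4 mm); above it an upright grip post, 26 mm along x, 14 along y, z 8 to 53. At the start its disc lies on the block, stem in the hole.
- rotor_grip (a point): Centre of the grip post, 33 mm above the underside of the disc; rotor axes: grip across y (14 mm). The stem's lower end is 53 mm below this point.
- rotor_shoulder (a point): Centre of the underside of the disc, which rests on the upper face of the socket when fully home; rotor axes.
- rest: Fixed wooden block 75 x 75 x 30 mm with a round hole 36 mm wide, holds the rotor at the start. Origin under its centre.
- blade: Loose flat-bladed lever lying flat, 80 g: origin under the front of the handle; x points to the tip, z up. Handle 15 mm wide, 24 mm high, from x -92 to 12; steel blade 20 mm wide, 3 mm thick, from x 10 to 100, its middle 12 mm above the counter when lying.
- blade_grip (a point): Place to grip the lever across its y (15 mm): in the handle, half-way up (12 mm above the counter), 110 mm behind the blade's tip; blade axes.
- blade_tip (a point): Middle of the blade's front edge, 12 mm above the handle's underside, at the same height as blade_grip; blade axes.
- cup0: Orange plastic cup, 74 mm wide, 85 mm high, bystander; origin under its centre.
- cup1: Another such cup, bystander.
- cup2: Another such cup, bystander.
- jug: White ceramic jug, about 104 mm wide, 140 mm high, handle along its x reaching 86 mm from its axis, bystander; origin under its centre.
- canister: Steel canister with lid, 104 mm wide, 155 mm high, bystander; origin under its centre.
- coasters: Stack of round bamboo coasters, 96 mm wide, 26 mm high, bystander; origin under its centre.
Not all that is in view belongs to the job. What is meant by the blade is not orange, and is the smaller of those in its own colour.

How it is judged:
By the outcome, as a careful person would: the job done as asked, in the order asked, and still so for the second after the job is handed in, while the arm keeps its last pose, push and grip.
It also fails if it takes over 72 s, if anything falls off the work surface, if the arm or the gripper's body presses on something with over 40 N, if the wrist force passes 120 N, or if a joint passes its speed limit or range.

## Working session

There is one attempt and no reset: what is moved stays moved. The work goes in short steps, each a Python script; the robot and the scene stay as the last script left them, time stands still between calls to the robot, and variables do not carry over. Pictures are saved under pics/ and viewed, at most 10 in all, crops included, and the job is handed in when it is done.

```bash
mkdir -p pics
cat > h.py <<'E'
import numpy as np, cv2
from scipy.spatial.transform import Rotation as R
from bench import bot, move_gripper, kin, status, read_camera, camera_params, ticket
def cam(n):
    p=camera_params(n); im=read_camera(n); return im,p
def save(im,f): cv2.imwrite('pics/'+f,cv2.cvtColor(im,cv2.COLOR_RGB2BGR))
E
python3 - <<'E'
from h import *
for n in ['top','side']:
    im,p=cam(n); save(im,n+'0.png'); print(n,p)
s=status.get_obs(); print({k:np.round(v,3) for k,v in s.items()}); print(camera_params('wrist'),bot.grasp_offset)
E
```

```text
top {'fovy': 48.66419814428254, 'cx': 333.9369209223909, 'cy': 241.8242975342744, 'origin': array([0.31716573, 0.01117282, 1.46055926]), 'attitude': array([-2.15529636,  2.10215117, -0.15042678])}
side {'fovy': 52.40752004852242, 'cx': 324.91165363179664, 'cy': 235.94474567973276, 'origin': array([ 0.3121956 , -0.9238016 ,  0.85004834]), 'attitude': array([-2.21092092,  0.24251556, -0.12292808])}
{'time': np.float64(0.1), 'q': array([-1.299,  0.435,  0.025,  1.574, -0.012,  1.134, -0.075]), 'joint_vel': array([ 0.001, -0.001, -0.001, -0.002, -0.   , -0.001,  0.001]), 'joint_torque': array([ 2.0000e-03, -6.7175e+01,  1.0280e+00, -3.1690e+01,  1.6000e-02,
        7.0000e-03, -0.0000e+00]), 'position': array([0.229, 0.581, 0.231]), 'ee_rot': array([-5.850e-01, -3.086e+00,  2.000e-03]), 'ft_force': array([ 0.219, -0.633,  0.093]), 'moment': array([ 0.016, -0.024,  0.013]), 'gripper_force': np.float64(0.0), 'grip_width': np.float64(0.085)}
{'fovy': 70.28870837773115, 'cx': 319.74255160527423, 'cy': 236.62455386989552, 'origin': array([0.15884596, 0.61018838, 0.37316875]), 'attitude': array([2.37984584, 1.62160095, 0.24739043])} 0.0187
```

View pics/top0.png

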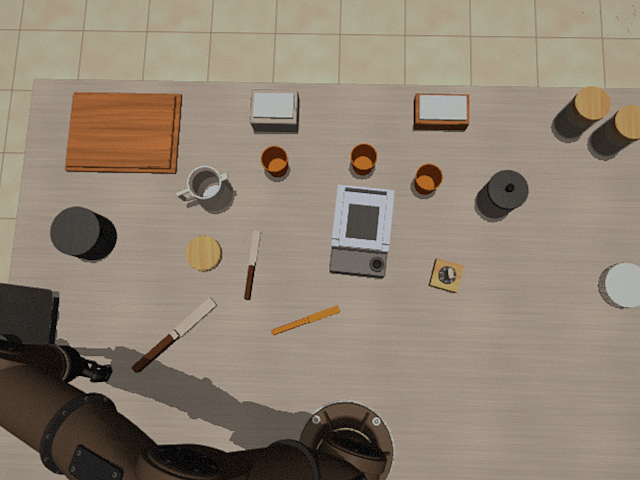

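View pics/side0.png

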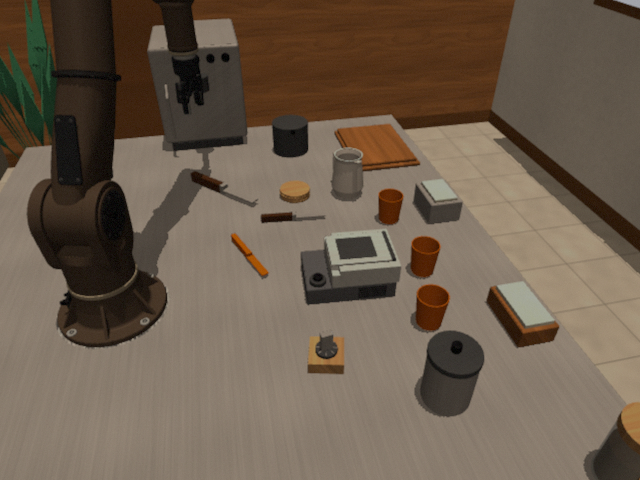

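The top view shows the small brown-handled blade with its handle at (248,283) and tip at (257,231). The grinder is at (362,230) with its front towards the robot, and the rotor block is at (447,275). The larger brown knife at (175,333) and the orange one are decoys. The side view agrees.

```bash
cat >> h.py <<'E'
def ray(p,uv,z):
    "pixels (N,2) -> world points on plane z"
    uv=np.atleast_2d(np.asarray(uv,float)); f=240/np.tan(np.radians(p['fovy'])/2)
    d=np.c_[(uv[:,0]-p['cx'])/f,(uv[:,1]-p['cy'])/f,np.ones(len(uv))]@R.from_rotvec(p['attitude']).as_matrix().T
    o=np.asarray(p['origin']); return o+d*((z-o[2])/d[:,2])[:,None]
def down(yaw):
    "tool pointing down, tool x axis at yaw in the world"
    return (R.from_euler('z',yaw)*R.from_rotvec([np.pi,0,0])).as_rotvec()
E
python3 - <<'E'
from h import *
p=camera_params('top')
for n,uv,z in [('blade handle end/tip',[(248,298),(257,231)],.012),('grinder deck corners',[(339,186),(394,189),(389,252),(331,248)],.1),('rotor',[(447,274)],.05)]: print(n,ray(p,uv,z).round(3)[:,:2].tolist())
w=camera_params('wrist'); T=R.from_rotvec(status.get_obs()['ee_rot'])
print('cam in tool', T.inv().apply(w['origin']-status.get_obs()['position']).round(3),(T.inv()*R.from_rotvec(w['attitude'])).as_matrix().round(3))
print('tool x',T.as_matrix().round(2))
# view pose
for yaw in [0,np.pi/2,-np.pi/2,np.pi]:
    for x in (.40,.45,.5):
        q=kin.inverse_kinematics([x,0,.3],down(yaw)); print(yaw,x,None if q is None else np.round(q,2))
E
```

```text
blade handle end/tip [[0.391, 0.273], [0.577, 0.257]]
grinder deck corners [[0.687, 0.031], [0.682, -0.114], [0.514, -0.102], [0.521, 0.048]]
rotor [[0.466, -0.261]]
cam in tool [ 0.076  0.001 -0.143] [[ 0.    -0.954 -0.299]
 [ 1.    -0.     0.001]
 [-0.001 -0.299  0.954]]
tool x [[-0.93  0.37 -0.  ]
 [ 0.37  0.93 -0.  ]
 [-0.   -0.   -1.  ]]
0 0.4 [-0.92 -0.06  0.77  2.01  0.05  1.18 -1.74]
0 0.45 [-0.9   0.07  0.86  1.92 -0.06  1.18 -1.59]
0 0.5 [-0.86  0.22  0.93  1.82 -0.19  1.2  -1.44]
1.5707963267948966 0.4 [-0.82 -0.05  0.68  2.    0.04  1.18 -0.16]
1.5707963267948966 0.45 [-0.76  0.07  0.7   1.91 -0.05  1.18 -0.04]
1.5707963267948966 0.5 [-0.69  0.19  0.71  1.81 -0.13  1.2   0.05]
-1.5707963267948966 0.4 None
-1.5707963267948966 0.45 None
-1.5707963267948966 0.5 [ 0.78  0.4  -1.19  1.7   0.39  1.3   2.65]
3.141592653589793 0.4 [-0.7  -0.04  0.56  2.    0.02  1.18  1.42]
3.141592653589793 0.45 [-0.63  0.07  0.56  1.9  -0.04  1.18  1.51]
3.141592653589793 0.5 [-0.56  0.18  0.55  1.8  -0.1   1.2   1.58]
```

Run:
```python
from h import *
bot.goto([.42,.02,.30],down(np.pi))
im,p=cam('wrist'); save(im,'w1.png'); np.savez('w1.npz',im=im,**p); s=status.get_obs(); print(s['time'],s['position'],s['ee_rot'],s['q'].round(2))
```

```text
2.2917 [0.42016596 0.0207869  0.29992363] [ 2.02872924e-03 -3.14150743e+00  3.18769260e-04] [-0.67  0.01  0.51  1.95 -0.01  1.18  1.41]
```

View pics/w1.png

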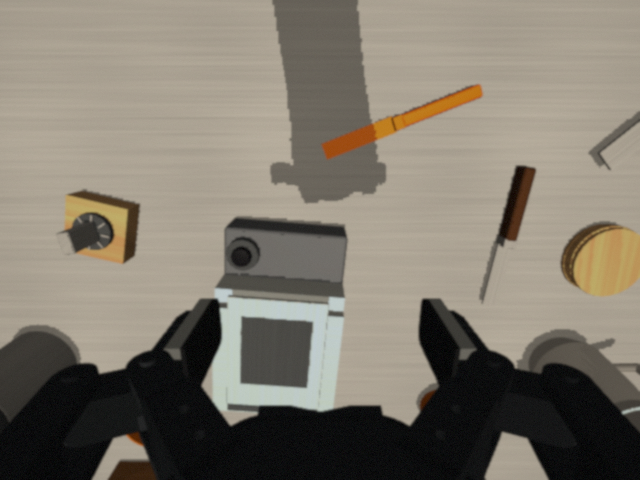

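The wrist view shows the grinder front step at (226–346, 230–283), the button at (242,255), the rotor post leaning in view at (80,237), and the blade handle from (525,168) to (510,240) with its tip near (484,302). I'll measure the blade by mask and zoom in on the grinder.

Run:
```python
from h import *
d=np.load('w1.npz'); im=d['im']; p=d
save(cv2.resize(im[208:308,205:365],None,fx=5,fy=5,interpolation=cv2.INTER_CUBIC),'w1g.png')
hsv=cv2.cvtColor(im,cv2.COLOR_RGB2HSV)
m=((hsv[...,0]<18)&(hsv[...,1]>110)&(hsv[...,2]<150)).astype(np.uint8); m[:,:470]=0; m[:150]=0; m[260:]=0; m[:,560:]=0
c=max(cv2.findContours(m,0,1)[0],key=cv2.contourArea); r=cv2.minAreaRect(c); b=cv2.boxPoints(r); print('handle',r)
P=ray(p,b,.024)[:,:2]; print(P.round(4).tolist(), ray(p,[r[0]],.024))
q=cv2.minAreaRect(ray(p,c[:,0],.024)[:,:2].astype(np.float32)*1000); print(q)
# tip region
crop=im[235:310,475:520]; g=cv2.cvtColor(crop,cv2.COLOR_RGB2GRAY); save(cv2.resize(crop,None,fx=8,fy=8,interpolation=cv2.INTER_CUBIC),'tip.png')
```

```text
handle ((516.409912109375, 202.7090606689453), (17.237468719482422, 73.88346099853516), 15.708637237548828)
[[0.4751, 0.2516], [0.3851, 0.2615], [0.3907, 0.2826], [0.4814, 0.274]] [[0.43165389 0.26757221 0.024     ]]
((433.76568603515625, 267.505615234375), (22.007835388183594, 90.79584503173828), 84.58468627929688)
```

View pics/w1g.png

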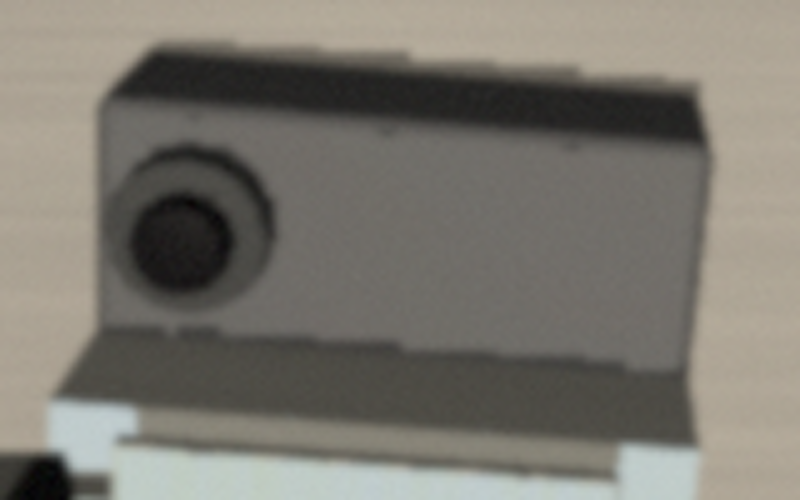

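View pics/tip.png

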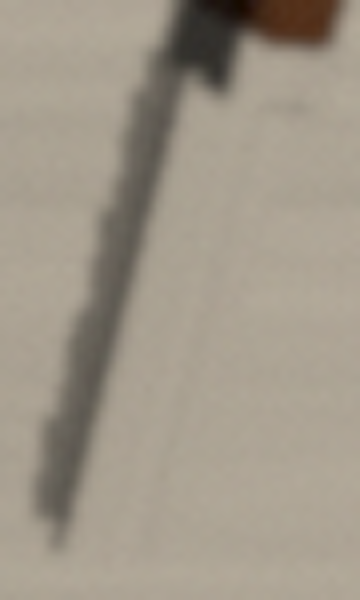

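The crops give the step front-top corners at image (226,228) and (346.6,238). The ledge front edge runs from (215,288) to (344.4,297), and the blade tip is near (488,302.5).

Run:
```python
from h import *
p=np.load('w1.npz')
A=ray(p,[(226,228),(346.6,238)],.05)[:,:2]; B=ray(p,[(215,288),(344.4,297)],.088)[:,:2]; C=ray(p,[(225,274),(342.6,282.6)],.05)[:,:2]
src=np.array([(-130,-75),(-130,75),(-68,-75),(-68,75),(-68,-75),(-68,75)])/1000; dst=np.r_[A,B,C]
print(dst.round(4).tolist())
s0,d0=src.mean(0),dst.mean(0); H=(src-s0).T@(dst-d0); a=np.arctan2(H[0,1]-H[1,0],H[0,0]+H[1,1]); Rm=np.array([[np.cos(a),-np.sin(a)],[np.sin(a),np.cos(a)]])
t=d0-Rm@s0; print('grinder',t.round(4),np.degrees(a),'res mm',((src@Rm.T+t-dst)*1000).round(1).tolist())
T=ray(p,[(488.1,302.5)],.0125)[0,:2]; print('tip',T, 'yaw',np.degrees(np.arctan2(T[1]-.2708,T[0]-.436)),'len',np.hypot(T[1]-.2708,T[0]-.436))
g=Rm@[-.163,0]+t; print('grip at slot',g)
for z in (.1,.25):
  print(kin.inverse_kinematics([*(g),z],down(np.pi+a)))
```

```text
[[0.4574, -0.0902], [0.4698, 0.0545], [0.5179, -0.0977], [0.5292, 0.0505], [0.5172, -0.0963], [0.5288, 0.0509]]
grinder [ 0.5918 -0.0286] -4.656793879875516 res mm [[-1.3, -2.6], [-1.6, 2.3], [0.0, -0.1], [0.9, 1.2], [0.7, -1.5], [1.3, 0.8]]
tip [0.57689281 0.25932848] yaw -4.654765237158684 len 0.1413590448272439
grip at slot [ 0.42930022 -0.01534281]
[-0.51474972  0.32388631  0.53361964  2.21645486 -0.26679315  0.66114664
  1.69777707]
[-0.6114242   0.08065226  0.57274792  2.0242554  -0.05035436  1.05006028
  1.4744299 ]
```

```bash
cat >> h.py <<'E'
GA=np.radians(-4.66); GO=np.array([.5918,-.0286])
def G(x,y,z):
    "grinder axes -> world"
    c,s=np.cos(GA),np.sin(GA); return np.array([GO[0]+c*x-s*y,GO[1]+s*x+c*y,z])
GOR=down(np.pi+GA)   # tool for blade along grinder x
DZ=-.008; L=.110      # tip -> TCP when held
def tip(x,z,v=.1): bot.movel(G(x-L,0,z+DZ),GOR,velocity=v)
def show():
    s=status.get_obs(); print('t %.1f'%s['time'],s['position'].round(4),'F',s['ft_force'].round(1),'M',s['moment'].round(2),'w %.4f'%s['grip_width'],'gf %.0f'%s['gripper_force'])
E
python3 - <<'E'
from h import *
b=np.radians(-4.9)
o=down(np.pi+b)
bot.goto([.468,.2685,.06],o); bot.movel([.468,.2685,.004],velocity=.08); show()
move_gripper(0.0); show()
bot.movel([.468,.2685,.16],velocity=.25); show()
bot.goto(G(-.100-L,0,.16),GOR); tip(-.100,.094); show()
im,p=cam('side'); save(im[180:330,240:440].repeat(4,0).repeat(4,1),'s1.png')
E
```

```text
t 4.5 [0.4683 0.2686 0.0042] F [ 0.2 -0.1 -0.4] M [-0.03  0.03  0.01] w 0.0855 gf 0
t 5.1 [0.4681 0.2687 0.0043] F [-0.3  0.   5.2] M [-0.05  0.25 -0.03] w 0.0134 gf 59
t 5.9 [0.4672 0.2682 0.1588] F [ 0.9 -0.5 -2.3] M [-0.01  0.01  0.05] w 0.0136 gf 59
t 7.9 [ 0.3829 -0.0114  0.0863] F [-0.   0.5 -0.9] M [ 0.03 -0.01 -0.03] w 0.0139 gf 59
```

View pics/s1.png

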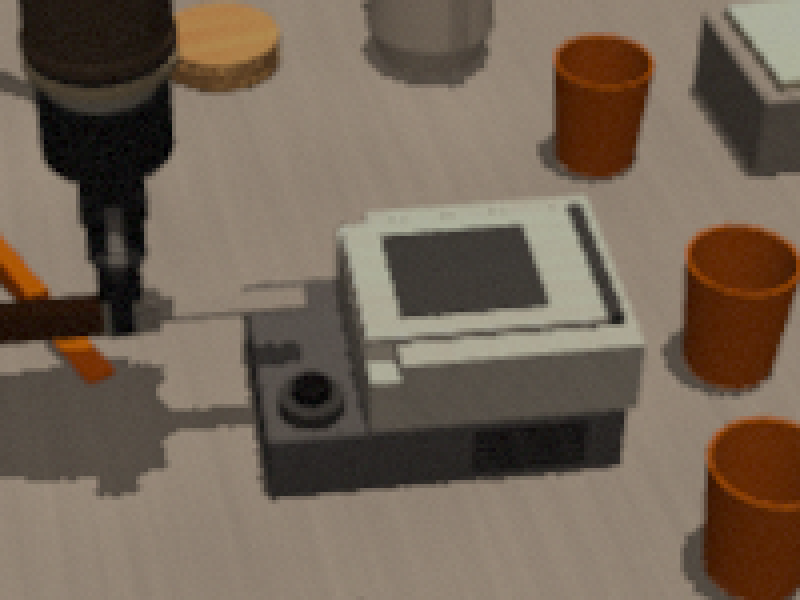

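The crop shows the blade held level, with its tip at about (316,254) in the side image, in front of the slot and pointing at it. I'll check the tip position, then insert and lever.

Run:
```python
from h import *
p=camera_params('side'); P=ray(p,[(316.2,253.8)],.094)[0]; c,s=np.cos(GA),np.sin(GA); d=P[:2]-GO
gx,gy=c*d[0]+s*d[1],-s*d[0]+c*d[1]; print('tip in grinder axes',gx,gy)
assert abs(gx+.1)<.008 and abs(gy)<.01
tip(-.075,.094,.1); tip(-.055,.094,.05); show()
F=status.get_obs()['ft_force']
assert np.linalg.norm(F[:2])<6
def arc(th):
    r=.133-.005*min(th/.5,1); tip(.078-r*np.cos(th),.100+r*np.sin(th)-.003*max(0,1-th/.5)+0.0,.12)
for th in (.1,.25,.4): arc(th); show()
im,p=cam('side'); save(im[150:330,230:430].repeat(3,0).repeat(3,1),'s2.png')
```

```text
tip in grinder axes -0.09865532158951885 0.00022619694083381332
t 8.9 [ 0.4273 -0.0153  0.0859] F [-0.1 -0.5 -1.4] M [ 0.01 -0.02 -0.01] w 0.0134 gf 59
t 9.2 [ 0.4292 -0.0152  0.103 ] F [-0.2 -0.2  0.3] M [-0.06 -0.04  0.04] w 0.0138 gf 59
t 9.5 [ 0.4342 -0.0156  0.1226] F [ 0.1 -0.1 -1. ] M [ 0.01 -0.01  0.01] w 0.0142 gf 59
t 9.8 [ 0.4417 -0.0163  0.1413] F [-0.5  0.1 -0.7] M [ 0.09 -0.02 -0.02] w 0.0137 gf 59
```

View pics/s2.png

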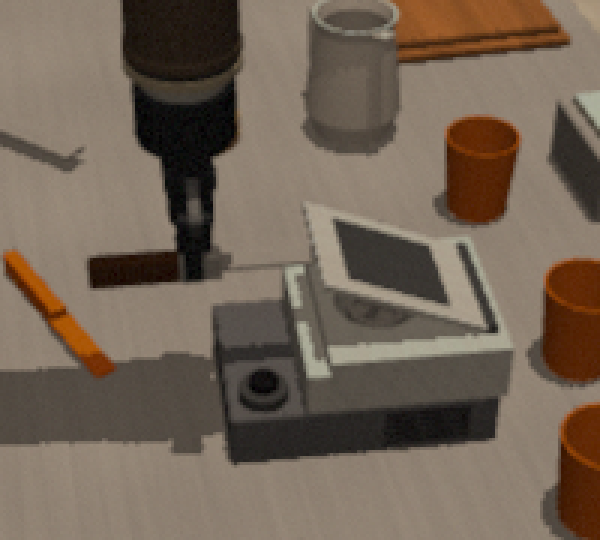

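The cover is lifted about 0.4 rad on the blade tip, with the blade level and the gripper well clear. I'll carry on over the top, then lay the blade down.

Run:
```python
from h import *
def arc(th,r=.128): tip(.078-r*np.cos(th),.100+r*np.sin(th),.14)
for th in np.arange(.6,1.86,.18): arc(th)
arc(1.87); show()
tip(.113-.15,.226,.25)
bot.goto([.468,.2685,.10],down(np.pi-np.radians(4.9))); show()
bot.movel([.468,.2685,.02],velocity=.15); bot.movel([.468,.2685,.0045],velocity=.03); show()
move_gripper(.085); bot.movel([.468,.2685,.10],velocity=.25); show()
# look at rotor on block from the approach pose
bot.goto([.50,-.20,.30],down(np.pi)); 
im,p=cam('wrist'); save(im,'w2.png'); np.savez('w2.npz',im=im,**p); show()
```

```text
t 12.7 [ 0.5971 -0.0291  0.2145] F [ 0.7 -0.8 -1. ] M [0.01 0.01 0.03] w 0.0136 gf 59
t 14.6 [0.469  0.2669 0.1004] F [-0.1 -0.5  0.7] M [ 0. -0.  0.] w 0.0136 gf 59
t 16.0 [0.4677 0.2685 0.0043] F [-1.1  0.6 -0.5] M [-0.    0.2  -0.06] w 0.0136 gf 60
t 17.2 [0.4681 0.2688 0.1007] F [-0.6  0.9 -0.1] M [ 0.03 -0.03 -0.06] w 0.0851 gf 0
t 19.1 [ 0.5004 -0.1986  0.2994] F [0.7 0.4 0.2] M [ 0.01 -0.    0.02] w 0.0851 gf 0
```

View pics/w2.png

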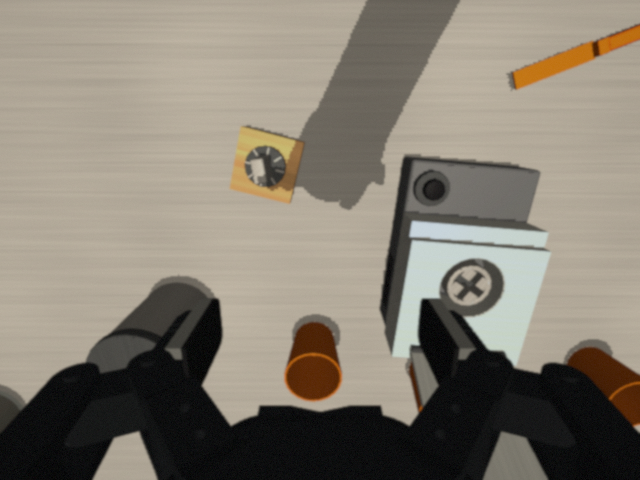

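The cover is open well past upright, and the hub's cross is visible at (470,285). The rotor sits in its block at (265,165). I'll take a closer look at both with the same relative camera geometry, so that calibration bias cancels.

Run:
```python
from h import *
p=np.load('w2.npz'); r=ray(p,[(258,167)],.083)[0]; h=ray(p,[(470,285.5)],.094)[0]; print('rotor',r,'hub',h)
out=[]
for n,c,z in (('hub',h,.244),('rot',r,.233)):
    bot.goto([c[0],c[1],z],down(np.pi)); bot.hold(.2)
    im,q=cam('wrist'); np.savez(n+'.npz',im=im,tcp=status.get_obs()['position'],**q); show()
    f=240/np.tan(np.radians(q['fovy'])/2); M=R.from_rotvec(q['attitude']).as_matrix(); v=M.T@(np.array([c[0],c[1],z-.15])-q['origin']); u=(v[:2]/v[2]*f+[q['cx'],q['cy']]).round().astype(int); print(n,u)
    out.append(cv2.resize(im[u[1]-60:u[1]+60,u[0]-50:u[0]+50],None,fx=4,fy=4,interpolation=cv2.INTER_CUBIC))
save(np.hstack(out),'pair.png')
```

```text
rotor [ 0.46200311 -0.26141687  0.083     ] hub [ 0.59121508 -0.02875653  0.094     ]
t 20.2 [ 0.5911 -0.0303  0.2446] F [-0.7 -0.  -0.3] M [-0.    0.05 -0.01] w 0.0851 gf 0
hub [321 219]
t 21.5 [ 0.4628 -0.2604  0.2329] F [0.4 0.1 0.1] M [ 0.01  0.05 -0.01] w 0.0852 gf 0
rot [317 218]
```

View pics/pair.png

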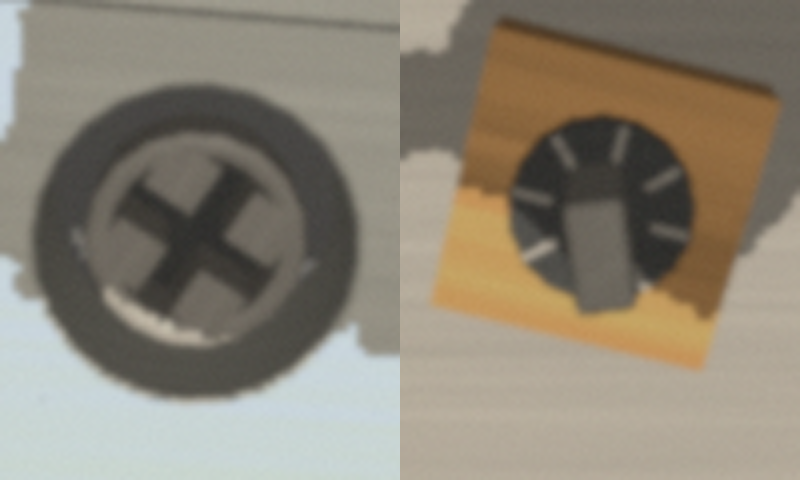

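The left crop shows the hub cross centred near image (320,219), with bars at about 33° to the image axes. The right crop shows the rotor post top at about (317.3,221.6), its long side about 7° off vertical. Next I'll compute both precisely.

Run:
```python
from h import *
d=np.load('hub.npz'); g=cv2.cvtColor(d['im'],cv2.COLOR_RGB2GRAY).astype(float)
def ell(mask):
    c=max(cv2.findContours(mask.astype(np.uint8),0,1)[0],key=cv2.contourArea); return c
V,U=np.mgrid[159:279,271:371]; P=ray(d,np.c_[U.ravel(),V.ravel()],.094)[:,:2]; gv=g[159:279,271:371].ravel()
c0=ray(d,[(320,219)],.094)[0,:2]
for it in range(4):
    rr=np.linalg.norm(P-c0,axis=1); m=rr<.0185
    t=cv2.threshold(gv[m].astype(np.uint8)[:,None],0,255,cv2.THRESH_OTSU)[0]; k=m&(gv<t); c0=P[k].mean(0)
z=(P[k]-c0)@[1,1j]; hubyaw=np.degrees(np.angle((z**4/abs(z)**1).sum()))/4
print('hub',c0,'yaw mod90',hubyaw,'n mm2',k.sum(),'thr',t,'tcp',d['tcp'])
# bar directions individually
e=np.load('rot.npz'); q=(np.array([(565,205),(625,198),(637,303),(578,312)])-[400,0])/4+[267,158]
W=ray(e,q,.083)[:,:2]; print('post',W.mean(0),'yaw',np.degrees(np.arctan2(*(W[2]+W[3]-W[0]-W[1])[::-1])),np.linalg.norm(W[0]-W[1]),np.linalg.norm(W[0]-W[3]),'tcp',e['tcp'])
print('disc',ray(e,[(317.5,209.75)],.038)[0])
# refine post by mask
hs=cv2.cvtColor(e['im'],cv2.COLOR_RGB2HSV); gg=cv2.cvtColor(e['im'],cv2.COLOR_RGB2GRAY)
mk=((gg>85)&(gg<150)&(hs[...,1]<60)).astype(np.uint8); x=np.zeros_like(mk); x[207:237,306:329]=mk[207:237,306:329]
c=max(cv2.findContours(x,0,1)[0],key=cv2.contourArea); print('mask rect',cv2.minAreaRect(c)); wr=cv2.minAreaRect((ray(e,c[:,0],.083)[:,:2]*1000).astype(np.float32)); print(wr)
```

```text
hub [ 0.59093561 -0.02972309] yaw mod90 -34.44860309109735 n mm2 704 thr 80.0 tcp [ 0.59110177 -0.0302699   0.24463848]
post [ 0.46576482 -0.26120296] yaw 6.544601693881563 0.013240841116248212 0.024715685059116747 tcp [ 0.46281792 -0.26039515  0.23286827]
disc [ 0.46516456 -0.26126036  0.038     ]
mask rect ((318.5, 221.0), (26.0, 19.0), 90.0)
((465.8645324707031, -262.54833984375), (24.333158493041992, 16.582592010498047), 20.038211822509766)
```

Run:
```python
from h import *
c=[.4656,-.2612]; o=down(np.pi+np.radians(6.5))
bot.goto([*c,.11],o); bot.movel([*c,.045],velocity=.1); show()
move_gripper(0.0); show(); bot.movel([*c,.175],velocity=.25); show()
o2=down(np.pi-np.radians(34.4)); h=[.5909,-.0297]
bot.goto([*h,.175],o2); bot.movel([*h,.134],velocity=.1); bot.hold(.3); show()
im,p=cam('side'); save(cv2.resize(im[180:310,290:430],None,fx=4,fy=4,interpolation=cv2.INTER_CUBIC),'s3.png')
```

```text
t 22.8 [ 0.4661 -0.2615  0.0456] F [-0.5 -0.1  0.2] M [-0.01 -0.01 -0.01] w 0.0850 gf 0
t 23.5 [ 0.4658 -0.2613  0.0452] F [-1.1  0.9  4. ] M [ 0.07  0.09 -0.01] w 0.0138 gf 59
t 24.1 [ 0.4651 -0.2605  0.1739] F [-0.7 -0.1 -1.5] M [ 0.06  0.02 -0.05] w 0.0130 gf 58
t 26.0 [ 0.5912 -0.0297  0.1345] F [ 0.5 -0.3 -1.3] M [-0.02  0.03  0.04] w 0.0135 gf 58
```

View pics/s3.png

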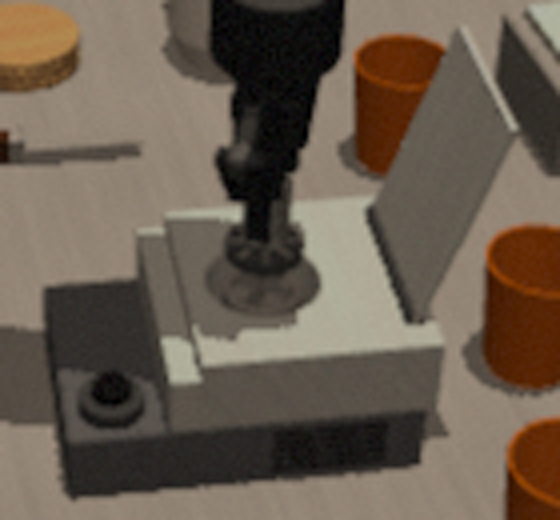

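The rotor is held over the socket, the cover leans back clear of the gripper, and the blade lies flat at left. I'll descend with force watching.

Run:
```python
from h import *
h=[.5909,-.0297]
for z in (.129,.127,.125,.122,.118,.114,.111):
    bot.movel([*h,z],velocity=.03); bot.hold(.15)
    F=np.mean([ (bot.hold(.02),status.get_obs()['ft_force'])[1] for _ in range(5)],0); s=status.get_obs(); print(z,s['position'].round(4),F.round(2),s['moment'].round(2))
    if F[2]>4 or np.linalg.norm(F[:2])>12: print('blocked'); break
show()
```

```text
0.129 [ 0.5909 -0.0297  0.1291] [ 0.12  0.07 -1.32] [-0.02 -0.02  0.01]
0.127 [ 0.5909 -0.0297  0.127 ] [-0.1   0.06 -1.31] [ 0.    0.02 -0.01]
0.125 [ 0.5909 -0.0298  0.125 ] [ 0.75 -0.92 -1.94] [-0.18 -0.11 -0.03]
0.122 [ 0.591  -0.0298  0.122 ] [ 1.18 -1.68 -2.6 ] [-0.33 -0.22  0.03]
0.118 [ 0.5909 -0.0298  0.118 ] [ 1.39 -1.58 -2.66] [-0.47 -0.39 -0.04]
0.114 [ 0.5909 -0.0298  0.114 ] [ 1.81 -2.41 -3.05] [-0.59 -0.52 -0.02]
0.111 [ 0.5909 -0.0298  0.1109] [ 1.98 -2.31 -3.54] [-0.6  -0.53 -0.07]
t 29.6 [ 0.5909 -0.0298  0.1109] F [ 1.9 -2.8 -4.1] M [-0.6  -0.53 -0.07] w 0.0131 gf 58
```

It meshed: z passes freely, with a light side load along (+x,−y). I'll relieve that, then seat and press.

Run:
```python
from h import *
h=np.array([.5909,-.0297]); 
def meas():
    bot.hold(.1); F=[];M=[]
    for _ in range(6): bot.hold(.02); s=status.get_obs(); F.append(s['ft_force']); M.append(s['moment'])
    return np.mean(F,0),np.mean(M,0),s
u=np.array([.65,-.76])
z=.112
for k in range(3):
    h=h+u*.0005; bot.movel([*h,z],velocity=.02); F,M,s=meas(); print(h.round(4),F.round(2),M.round(2))
    if np.linalg.norm(F[:2])<.8: break
for z in (.110,.1085,.107,.105,.103,.1015):
    bot.movel([*h,z],velocity=.03); F,M,s=meas(); print(z,s['position'].round(4),F.round(2),M.round(2))
    if F[2]>14: break
show()
```

```text
[ 0.5912 -0.0301] [-0.2  -0.98 -0.7 ] [-0.25 -0.01 -0.01]
[ 0.5916 -0.0305] [-0.12  0.21 -1.33] [ 0.   -0.   -0.01]
0.11 [ 0.5915 -0.0304  0.11  ] [ 0.05  0.01 -1.47] [-0. -0.  0.]
0.1085 [ 0.5918 -0.0305  0.1087] [ 0.46 -0.22  1.02] [ 0.   -0.08  0.  ]
0.107 [ 0.5918 -0.0305  0.1071] [ 1.   -0.28  2.2 ] [-0.04 -0.17  0.  ]
0.105 [ 0.5918 -0.0305  0.1051] [1.17 0.05 3.55] [-0.01 -0.25 -0.02]
0.103 [ 0.5917 -0.0305  0.1032] [1.1  0.15 5.42] [-0.04 -0.26  0.02]
0.1015 [ 0.5918 -0.0305  0.1018] [ 0.47 -0.19  5.75] [-0.02 -0.18  0.01]
t 33.2 [ 0.5918 -0.0305  0.1018] F [-0.7 -0.3  5.4] M [-0.06 -0.18  0.06] w 0.0135 gf 60
```

Run:
```python
from h import *
bot.movel([.5916,-.0305,.1008],velocity=.02); bot.hold(.5); show()
print(ticket.close_job())
```

```text
t 33.9 [ 0.5917 -0.0305  0.1011] F [0.6 0.5 6.4] M [-0.02 -0.11  0.01] w 0.0133 gf 60
the job is handed in; nothing more can be done
None
```

The job is handed in at 33.9 s: the cover is levered open past upright, the blade is laid back flat on the counter, and the rotor is meshed, home and still gripped, holding the socket down about 8 mm by height and spring force (no verdict was returned).

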